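# Monthly test of the cooker's safety cut-out

## Robot

A 6-joint arm with a two-finger parallel gripper is mounted at the origin on a cart in front of the work surface, level with it; the furniture and walls round the work are solid. World frame = base frame: x ahead of the robot, y to its left, z up, the work surface at z = 0. Lengths are in mm, angles in rad, forces in N, time in s.
With the tool pointing down it reaches from about 325 to 900 mm from the base axis. Payload 3.5 kg.
Tool frame: the origin (TCP) lies between the finger pads; the fingertips stand 17 mm ahead of it and the grasp point (between the pads) lies 2 mm behind it; z points along the fingers, y is the line along which they close (so a half turn about z gives the same grasp; the last joint's range is limited). The gripper opens to 85 mm and grips with 20 to 120 N. Pads are 22 mm wide; open, the fingers measure 114 mm over their backs; the gripper's body (76 mm by 85 mm) begins 54 mm behind the grasp point. The pads swing forward as they close: fully open they stand 13 mm farther back than shut.
Start: joints at [-1.305, 0.276, -0.026, 1.268, 0, 1.467], TCP at [225.298, -582.977, 213.313] pointing down, gripper open.
Joint ranges: [-3.12, 3.12], [-0.85, 1.88], [-1.08, 1.24], [-1.95, 2.15], [-1.57, 1.53], [-3.14, 3.14]. Speed limits (rad/s): [2.57, 2.57, 3.14, 3.14, 3.14, 3.14].

## Interface

Orientations are given as a rotation vector (axis times angle).
In Python, from rig import observe, imaging, env, boxes_of gives the robot as it stands.
- The arm moves only by the tool arm_command, never from a script. Its arguments are lists of equal length, an entry for each row: "offset": the shift along the tool's x, y, z in cm, a list of three; "twist": the turn about the tool's z in degrees. A call has 1 to 20 rows; each row shifts and turns the commanded pose from where the row before left it, along the tool's axes as they then stand; what a row does not reach is not made up. A row lasts 1/10 s, in which the tool goes at most 50 mm and 8.59 degrees, less where a joint would pass 70% of its speed; a pose out of reach is approached as far as the arm can. A call with a gripper value outside its range is refused whole. "grip" is the closure, from 0 (fully open) to 1 (shut), set as the call begins (left out, the last holds). The fingers move at their own pace and stop on an object; "force" is the grip in N (left out, the last holds). Time passes only in rows, so rows that do not move let the fingers close. It gives the time, the measured TCP pose, the force, the opening and the grip force at its end, in the units of the state.
- observe(): the state, without advancing time (a new reading comes with each control period).
- imaging.read_camera(name): name is "scene" or "side" or "wrist"; returns the picture (480x640x3 uint8, red, green, blue); there is no depth.
- imaging.camera_params(name): a dict with "mtx" (3x3 intrinsics, pixels), "xyz" and "orientation" of the camera in the world; the wrist camera has in their place "T_tool_cam" (4x4, takes a point from camera to tool coordinates, whose origin is the TCP and whose axes are the flange's). Camera axes: x right, y up, looking along -z (the intrinsics and any distortion apply to the point x, -y, -z); pixel columns grow to the right and rows downward; lengths in mm; the calibration is good to about 2 mm. The wrist camera is an equidistant fisheye: a pixel r from the principal point sees the ray r / f radians off the axis. A picture is of the moment at which its call begins: read the wrist's pose just before it. camera_params takes no time and is no camera call.
- env.job_done(): hands the job in; it is judged then, once.
Trained networks look in the newest picture that a camera, given by its name, has taken for a name from the list of things; names that differ only in an ending like _2 or _b are one class to them, and where a whole thing is asked for, a point or a joint stands for the part that bears it (a point fixed in the world has none). Each returns a list of dicts, best first, with "conf" (0 to 1); they miss things now and then, are a little off and sometimes report something else, mostly with a low value. They report only what shows in the picture. A call takes as long as a camera call.
- boxes_of(thing, camera): "extent" ([left, top, right, bottom] in pixels, round what is visible of it).
The state is a dict: "time_s": time; "qpos": joint angles; "qvel": joint speeds; "tau": joint torques, N m; "tool_pos": TCP position; "orientation": TCP orientation; "force": force on the tool from outside, world axes, zero at the start; "ft_torque": the same for the moment, N m; "width": finger opening in mm; "finger_force": force on a finger pad.
Only numpy, scipy, OpenCV 4.12 (cv2) and the standard library are available. Lean on these libraries where they do the work, as an engineer would, in place of code of your own. Each camera call takes 0.05 s, during which the arm holds its last target. There are 200 camera calls.

## Task

Test the safety cut-out box that stands on the worktop beside the range: press its yellow test button so that the red lever drops, let the button come back out, then lift the red lever back up and over until it stays up by itself, leaning away from the front as it did at first. The blue lamp button beside it must not be pressed.

Things in the scene. Friction and masses are not known exactly. Their poses are not given: they have to be found in the camera images.
- test_button_top (a point): Centre of the top of the YELLOW test button: 26 mm across, 65 mm above the worktop, in a black collar 42 mm across. Travels 8 mm straight down on a spring (1.2 N to start, 4 N at the bottom, then flush with the collar); trips the lever 5 mm down, so press fully. 55 mm left or right of the lever, varies. Axes: z up, x from the box's front (lever drops to that side) to its back, y across.
- lamp_button_top (a point): Centre of the top of the BLUE lamp button, not to be pressed: same shape, spring and axes, 55 mm to the lever's other side. Both stand on the fixed grey cut-out box (108 mm deep, 160 mm wide, top 45 mm above the worktop), 14 mm in front of the lever's hinge. Collars rise 12 mm above the box. The wall cabinet to the left hangs from z = 0.41 up and its handles reach to y = 0.53: keep clear.
- lever (a joint): Angle of the red lever, rad. 0 = up, against a stop: leaning 0.26 rad back past upright, away from the box's front; it starts here. 1.4 = dropped, against a stop: 1.14 rad forward of upright. Only its weight (about 60 g, light to move) holds it: lifted back past upright (below 0.26) it falls home to 0, tipped forward of upright it falls to 1.4.
- lever_grip (a point): Centre of the lever's red cross bar (16 mm diameter, 20 mm long, on a 9 mm rod). Axes: y along bar and hinge (the box's y), z along the rod; the hinge is 60 mm away along -z, 48 mm above the worktop. Bar centre is 106 mm above the worktop when up, 73 mm when dropped (28 mm clear of the box top). Pinch it from above across its length and lead it round the arc: it turns in the fingers.

How it is judged (in metres and radians):
On the way, in this order (a step that is already met when the one before it is completed fails the run):
1. the yellow test button is pushed in while the lever is still up (distance of test_button_top from where it was at the start of the episode above 0.003 m and value of joint lever below 0.8 rad).
2. the lever has dropped (value of joint lever above 1.2 rad), for 0.2 s.
At the end, for the whole second after the job is handed in: The test button was pushed in, the lever dropped (beyond 1.2 rad), and now the lever is up again (within 0.12 rad of its stop at 0) with the test button back out (within 2 mm) (value of joint lever below 0.12 rad and distance of test_button_top from where it was at the start of the episode below 0.002 m); the robot touches nothing.
It fails at once if the blue lamp button is pressed (more than 4 mm) (distance of lamp_button_top from where it was at the start of the episode above 0.004 m).
It also fails if it takes over 42 s, if anything falls off the work surface, if the arm or the gripper's body presses on something with over 40 N, if the wrist force passes 120 N, or if a joint passes its speed limit or range.

## Working session

There is one attempt and no reset: what is moved stays moved. The work goes in short steps, Python scripts to look and compute and a tool call to move; the robot and the scene stay as the last step left them, time stands still between calls to the robot, and variables do not carry over. Pictures are saved under pics/ and viewed, at most 10 in all, crops included, and the job is handed in when it is done.

Besides the shell and the picture viewer there is one more tool, called after "Call:" in YAML: its name, and indented under it one key for each argument. arm_command: Moves the arm, as the interface text tells. Its arguments: {"type":"object","properties":{"offset":{"type":"array"},"twist":{"type":"array"},"grip":{"type":"number"},"force":{"type":"number"}},"required":["offset","twist"]}

```bash
ls; mkdir -p pics
python3 - <<'E'
from rig import observe, imaging, env, boxes_of
import cv2
s=observe();print(s['time_s'],s['tool_pos'],s['orientation'],s['width'])
ims=[]
for c in ["scene","side"]:
    im=imaging.read_camera(c);cv2.imwrite(f'pics/{c}0.png',im[:,:,::-1])
    p=imaging.camera_params(c);print(c,p)
    for t in ["test_button_top","lamp_button_top","lever_grip","lever"]:
        print(t,[(round(d['conf'],2),[round(float(v)) for v in d['extent']]) for d in boxes_of(t,c)[:2]])
E
```

```text
pics
0.0 [ 225.08101882 -582.17421605  212.13440594] [-3.08611036e+00 -5.75614041e-01  3.14424669e-04] 85.19529189321608
scene {'mtx': array([[472.93232185,   0.        , 314.27777582],
       [  0.        , 472.93232185, 233.5704567 ],
       [  0.        ,   0.        ,   1.        ]]), 'xyz': array([ 516.23755407, -402.8953805 ,  552.76512157]), 'orientation': array([1.02607100e+00, 1.29729176e-02, 6.15306071e-04])}
test_button_top [(0.6, [351, 248, 368, 261])]
lamp_button_top [(0.43, [291, 244, 307, 256])]
lever_grip [(0.62, [328, 220, 336, 255])]
lever [(0.72, [324, 217, 338, 255])]
side {'mtx': array([[489.27769345,   0.        , 319.92604331],
       [  0.        , 489.27769345, 234.03914235],
       [  0.        ,   0.        ,   1.        ]]), 'xyz': array([ 389.67162356, -306.46427855,  642.39428036]), 'orientation': array([ 0.89035764, -0.08359835, -0.16974463])}
test_button_top [(0.5, [358, 248, 369, 261])]
lamp_button_top [(0.6, [297, 244, 311, 262])]
lever_grip [(0.5, [328, 220, 337, 260])]
lever [(0.62, [329, 224, 338, 255])]
```

```bash
cat > h.py <<'E'
import numpy as np
from scipy.spatial.transform import Rotation as R
def ray(p,u,v):
    K=p['mtx'];d=np.array([(u-K[0,2])/K[0,0],-(v-K[1,2])/K[1,1],-1.])
    return np.array(p['xyz']),R.from_rotvec(p['orientation']).apply(d)
def plane(p,u,v,z):
    o,d=ray(p,u,v);return o+d*(z-o[2])/d[2]
E
python3 - <<'E'
import cv2,numpy as np
from rig import imaging
from h import *
a=[]
for c in ['scene','side']:
    im=cv2.imread(f'pics/{c}0.png');a.append(cv2.resize(im[190:310,255:405],None,fx=2.6,fy=2.6,interpolation=2))
small=[cv2.resize(cv2.imread(f'pics/{c}0.png'),(390,285)) for c in ['scene','side']]
cv2.imwrite('pics/a.png',np.vstack([np.hstack(a),np.hstack(small)]))
for c,P in dict(scene=[(359.5,254),(299,250),(332,222)],side=[(363.5,254.5),(304,253),(333,224)]).items():
    p=imaging.camera_params(c)
    for (u,v),z in zip(P,(65,65,106)): print(c,plane(p,u,v,z).round(1))
E
```

```text
scene [590.2 328.2  65. ]
scene [477.4 342.8  65. ]
scene [540.  376.6 106. ]
side [587.5 327.3  65. ]
side [483.4 350.5  65. ]
side [540.3 372.7 106. ]
```

View pics/a.png

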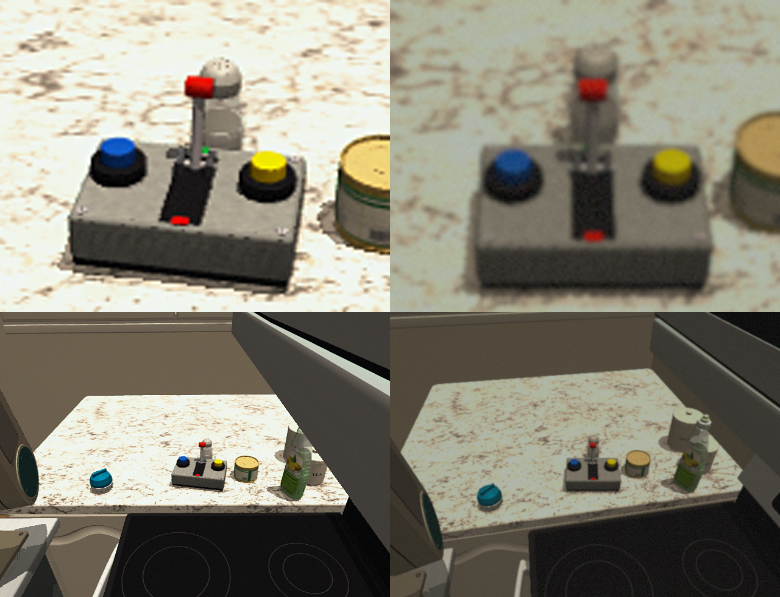

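```bash
cat > fit.py <<'E'
from rig import imaging
from h import *
from scipy.optimize import least_squares
P={c:imaging.camera_params(c) for c in ['scene','side']}
def proj(p,X):
    K=p['mtx'];c=R.from_rotvec(p['orientation']).inv().apply(X-p['xyz'])
    return np.c_[K[0,2]-K[0,0]*c[:,0]/c[:,2],K[1,2]+K[1,1]*c[:,1]/c[:,2]]
# box-frame points relative to the hinge: blue, yellow, bar up
L=np.array([[-14,55,65],[-14,-55,65],[60*np.sin(.26),0,106]])
obs=dict(scene=[(300.8,246.2),(358.1,251.5),(331.9,223)],side=[(303.8,251.5),(363.8,252.7),(333,223.8)])
def W(q,L=L): return R.from_euler('z',q[2]).apply(L)+[q[0],q[1],0]
def res(q,cs=('scene','side')): return np.concatenate([(proj(P[c],W(q))-obs[c]).ravel() for c in cs])
if __name__=='__main__':
    for cs in (('scene',),('side',),('scene','side')):
        r=least_squares(res,[535,350,1.5],kwargs=dict(cs=cs));q=r.x;print(cs,q.round(3),r.fun.round(1));print(W(q).round(1))
    for n,uv in dict(base=(340,247.7)).items(): print(n,plane(P['scene'],*uv,0).round())
E
python3 fit.py
```

```text
('scene',) [536.853 359.423   1.388] [-0.1  0.1  0.2  0.3 -0.1 -0.5]
[[480.2 355.6  65. ]
 [588.4 335.7  65. ]
 [539.6 374.6 106. ]]
('side',) [538.624 357.45    1.374] [-0.9  0.2  0.2 -0.4  0.7  0.2]
[[481.9 354.5  65. ]
 [589.8 333.   65. ]
 [541.6 372.6 106. ]]
('scene', 'side') [537.799 358.06    1.38 ] [ 0.4  0.4  0.6  0.8  0.5 -0.1 -1.4  0.1 -0.3 -0.7  0.2  0. ]
[[481.1 354.7  65. ]
 [589.1 333.9  65. ]
 [540.7 373.2 106. ]]
base [560. 450.   0.]
```

Call:
arm_command:
  offset:
    - [1.65,-1.8,0]
    - [1.65,-1.8,0]
    - [1.65,-1.8,0]
    - [1.65,-1.8,0]
    - [1.65,-1.8,0]
    - [1.65,-1.8,0]
    - [1.65,-1.8,0]
    - [1.65,-1.8,0]
    - [1.65,-1.8,0]
    - [1.65,-1.8,0]
    - [1.65,-1.8,0]
    - [1.65,-1.8,0]
    - [1.65,-1.8,0]
    - [1.65,-1.8,0]
    - [1.65,-1.8,0]
    - [1.65,-1.8,0]
    - [1.65,-1.8,0]
    - [1.65,-1.8,0]
    - [1.65,-1.8,0]
    - [1.65,-1.8,0]
  twist: [0,0,0,0,0,0,0,0,0,0,0,0,0,0,0,0,0,0,0,0]
  grip: 1
  force: 20

```text
time_s: 2.5
tool_pos: [403.7, -127.3, 213.6]
orientation: [3.088, 0.576, 0.001]
force: [0.6, -0.6, 0.4]
width: 0.1
finger_force: 0.0
```

Call:
arm_command:
  offset:
    - [1.65,-1.8,0]
    - [1.65,-1.8,0]
    - [1.65,-1.8,0]
    - [1.65,-1.8,0]
    - [1.65,-1.8,0]
    - [1.65,-1.8,0]
    - [1.65,-1.8,0]
    - [1.65,-1.8,0]
    - [1.65,-1.8,0]
    - [1.65,-1.8,0]
    - [1.65,-1.8,0]
    - [1.65,-1.8,0]
    - [1.65,-1.8,0]
    - [1.65,-1.8,0]
    - [1.65,-1.8,0]
    - [1.65,-1.8,0]
    - [1.65,-1.8,0]
    - [1.65,-1.8,0]
    - [1.65,-1.8,0]
    - [1.65,-1.8,0]
  twist: [0,0,0,0,0,0,0,0,0,0,0,0,0,0,0,0,0,0,0,0]

```text
time_s: 4.5
tool_pos: [586.1, 316.1, 213.4]
orientation: [-3.071, -0.613, 0.003]
force: [1.7, 0.4, -1.1]
width: -0.2
finger_force: 0.0
```

Call:
arm_command:
  offset:
    - [0,0,0]
    - [0,0,0]
    - [0,0,0]
    - [0,0,0]
    - [0,0,0]
    - [0,0,0]
    - [0,0,0]
    - [0,0,0]
    - [0,0,0]
    - [0,0,0]
  twist: [-7.25,-7.25,-7.25,-7.25,-7.25,-7.25,-7.25,-7.25,0,0]

```text
time_s: 5.5
tool_pos: [585.9, 314.9, 213.4]
orientation: [-2.394, -2.02, -0.005]
force: [-0.3, 0.8, -0.9]
width: -0.1
finger_force: 0.0
```

```bash
cat > wr.py <<'E'
import cv2,sys
from rig import observe,imaging,boxes_of
from h import *
def look(tag):
    s=observe();im=imaging.read_camera('wrist');p=imaging.camera_params('wrist')
    cv2.imwrite(f'pics/{tag}.png',im[:,:,::-1]);return s,im,p
def wplane(s,p,u,v,z):
    K=p['mtx'];d=np.array([u-K[0,2],v-K[1,2]]);r=np.hypot(*d);th=r/K[0,0];d=d/max(r,1e-9)*np.sin(th)
    T=np.array(p['T_tool_cam']);Rt=R.from_rotvec(s['orientation'])
    dw=Rt.apply(T[:3,:3]@np.array([d[0],-d[1],-np.cos(th)]));o=Rt.apply(T[:3,3])+s['tool_pos']
    return o+dw*(z-o[2])/dw[2]
if __name__=='__main__':
    s,im,p=look(sys.argv[1]);print(s['tool_pos'],p)
    for t,z in (("test_button_top",65),("lamp_button_top",65),("lever_grip",106)):
        for d in boxes_of(t,'wrist')[:2]:
            e=d['extent'];print(t,round(d['conf'],2),np.round(e),wplane(s,p,(e[0]+e[2])/2,(e[1]+e[3])/2,z).round(1))
E
python3 wr.py w1
```

```text
[585.91639488 314.90201551 213.40798107] {'mtx': array([[371.64829954,   0.        , 316.13925966],
       [  0.        , 371.64829954, 241.13300735],
       [  0.        ,   0.        ,   1.        ]]), 'T_tool_cam': array([[ 2.42633991e-04,  9.52308802e-01,  3.05135850e-01,
         7.82957725e+01],
       [ 9.99999949e-01, -1.67729010e-04, -2.71695921e-04,
         1.63297420e-01],
       [-2.07558283e-04,  3.05135900e-01, -9.52308794e-01,
        -1.60863852e+02],
       [ 0.00000000e+00,  0.00000000e+00,  0.00000000e+00,
         1.00000000e+00]])}
test_button_top 0.93 [302. 185. 332. 214.] [589.3 332.   65. ]
test_button_top 0.71 [179. 184. 208. 217.] [481.6 350.7  65. ]
lamp_button_top 0.7 [177. 182. 206. 215.] [480.7 352.6  65. ]
lever_grip 0.65 [226. 161. 259. 188.] [539.5 368.1 106. ]
```

View pics/w1.png

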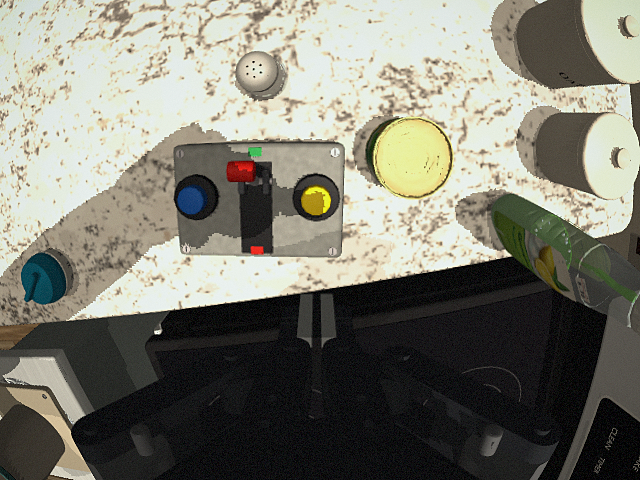

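Call:
arm_command:
  offset:
    - [1.8,0,0]
    - [0,0,2]
    - [0,0,2]
    - [0,0,2]
    - [0,0,2]
    - [0,0,2]
    - [0,0,1.8]
    - [0,0,0]
    - [0,0,0]
  twist: [1,0,0,0,0,0,0,0,0]

```text
time_s: 6.6
tool_pos: [588.2, 333.6, 95.5]
orientation: [-2.409, -2.002, -0.003]
force: [0.1, -0.6, 0.1]
width: -0.2
finger_force: 0.0
```

Call:
arm_command:
  offset:
    - [0,0,0.6]
    - [0,0,0.6]
    - [0,0,0.3]
    - [0,0,0.3]
    - [0,0,0.1]
    - [0,0,0]
  twist: [0,0,0,0,0,0]

```text
time_s: 7.2
tool_pos: [588.2, 333.8, 76.4]
orientation: [-2.408, -2.002, -0.004]
force: [-0.1, -0.0, -0.2]
width: 0.5
finger_force: 0.0
```

Call:
arm_command:
  offset:
    - [0,0,0.1]
    - [0,0,0.1]
    - [0,0,0.1]
    - [0,0,0]
  twist: [0,0,0,0]

```text
time_s: 7.6
tool_pos: [588.3, 333.9, 73.4]
orientation: [-2.408, -2.002, -0.004]
force: [-0.3, -0.3, -0.4]
width: -0.3
finger_force: 0.0
```

Run:
```python
import cv2,numpy as np
from rig import imaging,observe
print(observe()['force'],observe()['tool_pos'])
a=[cv2.resize(imaging.read_camera(c)[180:320,245:415,::-1],None,fx=2.3,fy=2.3,interpolation=2) for c in ['scene','side']]
cv2.imwrite('pics/p1.png',np.hstack(a))
```

```text
[-0.31819383 -0.29741496 -0.36237065] [588.26160924 333.89171108  73.41425044]
```

View pics/p1.png

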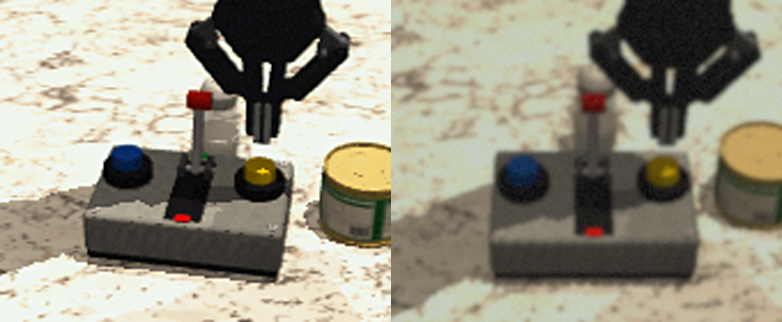

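```bash
python3 - <<'E'
from fit import *
for c in P:
    for z in (56.4,73.4): print(c,z,((proj(P[c],np.array([[588.3,333.9,z]]))-[245,180])*2.3+[390*(c=='side'),0]).round())
E
python3 wr.py w2
```

```text
scene 56.4 [[260. 175.]]
scene 73.4 [[261. 158.]]
side 56.4 [[661. 174.]]
side 73.4 [[662. 158.]]
[588.31248522 333.90106409  73.55105785] {'mtx': array([[371.64829954,   0.        , 316.13925966],
       [  0.        , 371.64829954, 241.13300735],
       [  0.        ,   0.        ,   1.        ]]), 'T_tool_cam': array([[ 2.42637334e-04,  9.52309769e-01,  3.05132832e-01,
         7.82982457e+01],
       [ 9.99999949e-01, -1.67612703e-04, -2.72072021e-04,
         1.60945261e-01],
       [-2.07952705e-04,  3.05132883e-01, -9.52309761e-01,
        -1.60863847e+02],
       [ 0.00000000e+00,  0.00000000e+00,  0.00000000e+00,
         1.00000000e+00]])}
test_button_top 0.61 [290. 264. 343. 301.] [589.1 336.1  65. ]
lamp_button_top 0.82 [101. 260. 148. 311.] [483.8 351.2  65. ]
lever_grip 0.97 [147. 244. 217. 284.] [542.3 370.1 106. ]
```

View pics/w2.png

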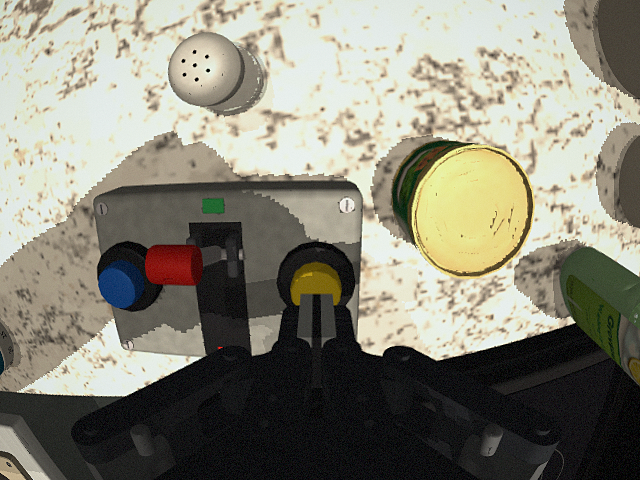

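The yellow button is at (316,285) with the fingertips at about (316,295). The scene view shows a gap of roughly 25 mm above it, so the tips end higher than the stated 17 mm ahead of the TCP. I'll go down gently and use the contact to calibrate.

Call:
arm_command:
  offset:
    - [0,0,0.3]
    - [0,0,0.3]
    - [0,0,0.3]
    - [0,0,0.3]
    - [0,0,0.3]
    - [0,0,0]
  twist: [0,0,0,0,0,0]

```text
time_s: 8.5
tool_pos: [587.7, 333.8, 57.7]
orientation: [-2.408, -2.002, -0.003]
force: [-0.2, 0.1, 0.4]
width: 0.2
finger_force: 0.0
```

Call:
arm_command:
  offset:
    - [0,0,0.2]
    - [0,0,0.2]
    - [0,0,0]
  twist: [0,0,0]

```text
time_s: 8.8
tool_pos: [588.1, 334.0, 54.2]
orientation: [-2.408, -2.002, -0.004]
force: [0.1, -0.2, 0.2]
width: -0.2
finger_force: 0.0
```

Run:
```python
import cv2,numpy as np
from rig import imaging,observe
print(observe()['force'],observe()['tool_pos'])
a=[cv2.resize(imaging.read_camera(c)[180:320,245:415,::-1],None,fx=2.3,fy=2.3,interpolation=2) for c in ['scene','side']]
cv2.imwrite('pics/p2.png',np.hstack(a))
```

```text
[ 0.10150918 -0.23330445  0.2242442 ] [588.0644917  334.02952172  54.24391138]
```

View pics/p2.png

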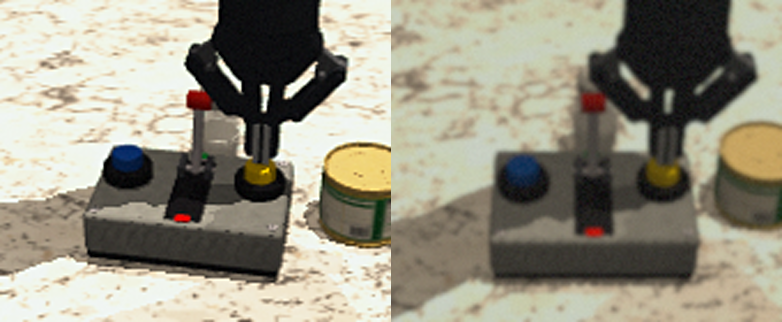

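The tips (262,160) are now just above the yellow top (260,167), with no contact yet.

Call:
arm_command:
  offset:
    - [0,0,0.2]
    - [0,0,0.2]
    - [0,0,0.2]
    - [0,0,0]
  twist: [0,0,0,0]

```text
time_s: 9.3
tool_pos: [588.5, 334.2, 48.6]
orientation: [-2.409, -2.003, -0.005]
force: [-1.0, 0.2, 2.1]
width: -0.0
finger_force: 0.9
```

Call:
arm_command:
  offset:
    - [0,0,0.2]
    - [0,0,0.1]
    - [0,0,0]
  twist: [0,0,0]

```text
time_s: 9.6
tool_pos: [588.5, 334.2, 45.6]
orientation: [-2.409, -2.003, -0.005]
force: [-1.0, 0.0, 3.4]
width: -0.0
finger_force: 1.5
```

Call:
arm_command:
  offset:
    - [0,0,0.1]
    - [0,0,0]
    - [0,0,0]
    - [0,0,0]
  twist: [0,0,0,0]

```text
time_s: 10.0
tool_pos: [588.5, 334.2, 44.7]
orientation: [-2.409, -2.003, -0.005]
force: [-0.1, -0.6, 2.2]
width: -0.1
finger_force: 1.6
```

Run:
```python
import cv2,numpy as np
from rig import imaging,observe,boxes_of
print(observe()['force'],observe()['tool_pos'])
a=[cv2.resize(imaging.read_camera(c)[180:320,245:415,::-1],None,fx=2.3,fy=2.3,interpolation=2) for c in ['scene','side']]
cv2.imwrite('pics/p3.png',np.hstack(a))
```

```text
[-0.11806416 -0.55341163  2.1630343 ] [588.47015758 334.23307883  44.71293094]
```

View pics/p3.png

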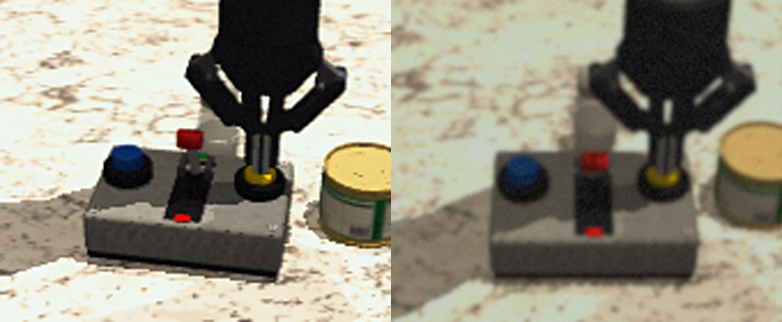

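The lever was caught mid-drop, with its bar at (189,138). I'll let it finish, then back off and move over the dropped bar.

Call:
arm_command:
  offset:
    - [0,0,0]
    - [0,0,0]
    - [0,0,0]
    - [0,0,-1]
    - [0,0,-2]
    - [0,0,-2]
    - [0,0,-2]
    - [-1.0,-1.4,0]
    - [-1.0,-1.4,0]
    - [-1.0,-1.3,0]
    - [-1.0,-1.3,0]
    - [0,0,0]
    - [0,0,0]
  twist: [0,0,0,0,0,0,0,0,0,0,0,0,0]

```text
time_s: 11.4
tool_pos: [527.9, 304.2, 114.5]
orientation: [-2.408, -2.002, -0.004]
force: [0.8, 0.3, 0.3]
width: 0.1
finger_force: 0.0
```

Call:
arm_command:
  offset:
    - [0,0,0]
    - [0,0,0]
    - [0,0,0]
    - [0,0,0]
    - [0,0,0]
  twist: [0,0,0,0,0]
  grip: 0.5

```text
time_s: 11.9
tool_pos: [528.3, 304.1, 114.4]
orientation: [-2.408, -2.003, -0.004]
force: [-0.1, -0.2, 0.2]
width: 42.7
finger_force: 0.0
```

```bash
sed -i 's/("lever_grip",106)/("lever_grip",73),("lever",73)/' wr.py; python3 wr.py w3 | grep -v '^ '
```

```text
[528.27366573 304.14351341 114.4299493 ] {'mtx': array([[371.64829954,   0.        , 316.13925966],
test_button_top 0.81 [386. 174. 432. 220.] [588.8 332.1  65. ]
lamp_button_top 0.72 [198. 174. 245. 220.] [480.6 352.2  65. ]
lever_grip 0.92 [297. 165. 330. 282.] [531.4 328.2  73. ]
lever 0.98 [298. 160. 332. 281.] [532.4 329.7  73. ]
```

View pics/w3.png

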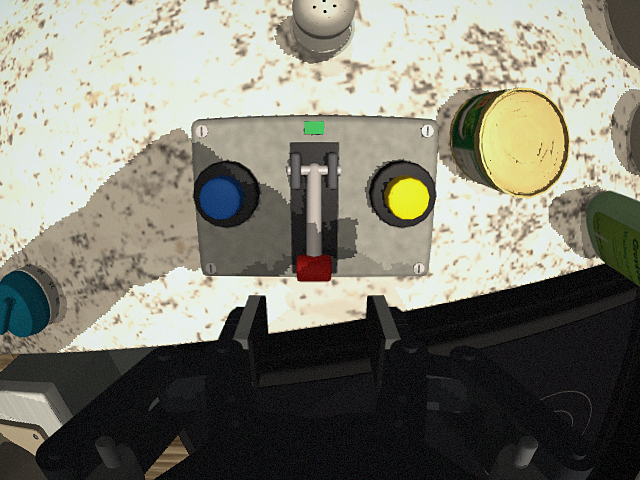

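Lever is dropped, bar centre at (314,268), centred between the fingertips at (256,297) and (376,297).

Call:
arm_command:
  offset:
    - [-0.2,-0.1,1]
    - [0,0,1.5]
    - [0,0,1.5]
    - [0,0,1.5]
    - [0,0,1.4]
    - [0,0,0]
    - [0,0,0]
  twist: [0,0,0,0,0,0,0]

```text
time_s: 12.85
tool_pos: [526.0, 302.7, 44.7]
orientation: [-2.408, -2.002, -0.002]
force: [0.5, 0.1, -0.0]
width: 42.5
finger_force: 0.0
```

Call:
arm_command:
  offset:
    - [0,0,0]
    - [0,0,0]
    - [0,0,0]
    - [0,0,0]
    - [0,0,0]
  twist: [0,0,0,0,0]
  grip: 1
  force: 20

```text
time_s: 13.35
tool_pos: [526.5, 303.4, 46.5]
orientation: [-2.408, -2.002, -0.006]
force: [-3.3, 0.7, 5.3]
width: 19.4
finger_force: 22.5
```

Run:
```python
import cv2,numpy as np
from rig import imaging,observe
s=observe();print(s['force'],s['tool_pos'],s['width'],s['finger_force'])
a=[cv2.resize(imaging.read_camera(c)[180:320,245:415,::-1],None,fx=2.3,fy=2.3,interpolation=2) for c in ['scene','side']]
cv2.imwrite('pics/p4.png',np.hstack(a))
```

```text
[-3.33888468  0.6709906   5.25264576] [526.45328161 303.40331453  46.47501754] 19.405817487539014 22.53606230020523
```

View pics/p4.png

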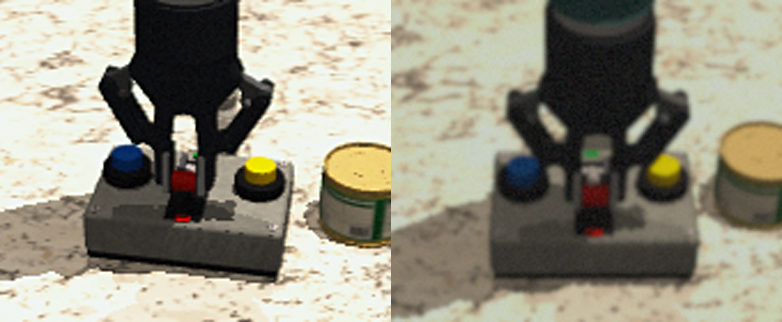

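Call:
arm_command:
  offset:
    - [0.3,0,-0.5]
    - [0.3,0,-0.5]
    - [0.4,0,-0.45]
    - [0.4,0,-0.45]
    - [0.5,0,-0.35]
    - [0.5,0,-0.35]
    - [0.5,0,-0.25]
    - [0.6,0,-0.25]
    - [0.55,0,-0.15]
    - [0.6,0,-0.15]
    - [0.6,0,0]
    - [0.6,0,0]
    - [0.4,0,0]
    - [0.4,0,0.1]
    - [0,0,0]
    - [0,0,0]
  twist: [0,0,0,0,0,0,0,0,0,0,0,0,0,0,0,0]

```text
time_s: 15.05
tool_pos: [538.7, 369.5, 79.9]
orientation: [-2.406, -2.002, -0.007]
force: [-5.1, 0.1, 4.0]
width: 19.2
finger_force: 19.4
```

Run:
```python
import cv2,numpy as np
from rig import imaging,observe
s=observe();print(s['force'],s['tool_pos'],s['width'],s['finger_force'])
a=[cv2.resize(imaging.read_camera(c)[180:320,245:415,::-1],None,fx=2.3,fy=2.3,interpolation=2) for c in ['scene','side']]
cv2.imwrite('pics/p5.png',np.hstack(a))
```

```text
[-5.11577677  0.12546529  4.01254232] [538.68292253 369.46369019  79.85683409] 19.235975420945365 19.434275329113007
```

View pics/p5.png

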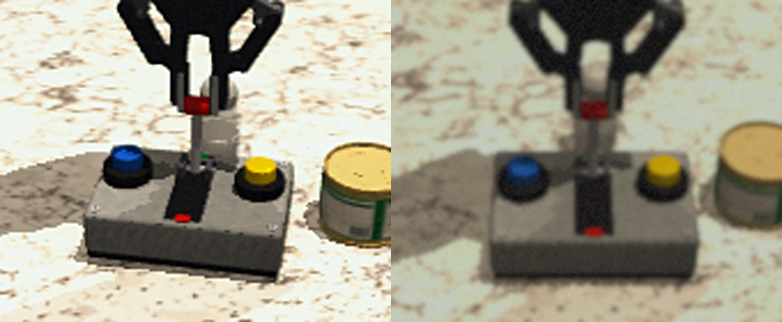

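The bar is at (198,106), past upright but short of its starting image position (200,99). I'll nudge it further, release, and retreat upward.

Call:
arm_command:
  offset:
    - [0.2,0,0]
    - [0.1,0,0.05]
    - [0,0,0]
  twist: [0,0,0]

```text
time_s: 15.45
tool_pos: [539.2, 372.4, 79.4]
orientation: [-2.406, -2.002, -0.007]
force: [-5.3, -0.8, 2.8]
width: 19.3
finger_force: 19.5
```

Call:
arm_command:
  offset:
    - [0,0,0]
    - [0,0,0]
    - [0,0,0]
    - [0,0,0]
    - [0,0,0]
    - [0,0,0]
  twist: [0,0,0,0,0,0]
  grip: 0.5

```text
time_s: 16.05
tool_pos: [539.5, 371.0, 78.6]
orientation: [-2.409, -2.002, -0.005]
force: [-0.1, -0.8, 0.6]
width: 42.5
finger_force: 0.0
```

Call:
arm_command:
  offset:
    - [0,0,-1]
    - [0,0,-2]
    - [0,0,-2]
    - [0,0,-2]
    - [0,0,-2]
    - [0,0,-1]
    - [0,0,0]
    - [0,0,0]
  twist: [0,0,0,0,0,0,0,0]

```text
time_s: 16.85
tool_pos: [539.5, 369.9, 178.3]
orientation: [-2.408, -2.002, -0.004]
force: [-0.5, 0.4, 0.2]
width: 42.5
finger_force: 0.0
```

Run:
```python
import cv2,numpy as np
from rig import imaging,observe
s=observe();print(s['time_s'],s['force'],s['tool_pos'],s['width'],s['finger_force'])
a=[cv2.resize(imaging.read_camera(c)[180:320,245:415,::-1],None,fx=2.3,fy=2.3,interpolation=2) for c in ['scene','side']]
cv2.imwrite('pics/p6.png',np.hstack(a))
```

```text
16.85 [-0.48469087  0.36128131  0.24849648] [539.47213273 369.93095555 178.25513627] 42.465625614032895 0.0
```

View pics/p6.png

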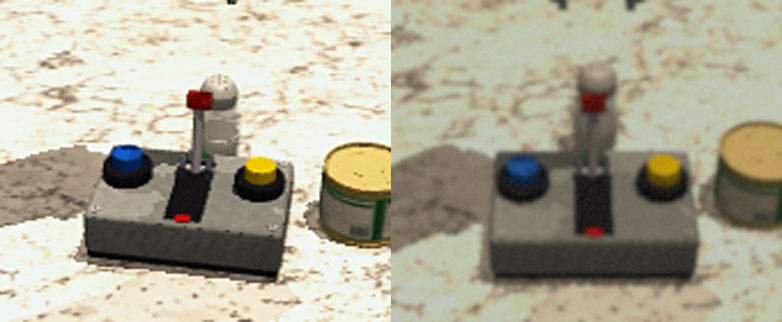

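The lever stands at (200,100), where it started. The yellow button is back out and the gripper is clear.

```bash
python3 -c "
from rig import env
print(env.job_done())"
```

```text
the job is handed in; nothing more can be done
None
```

I pressed the yellow test button and the red lever dropped. The button came back out, the lever is up again leaning back on its stop, the blue lamp button was not touched, and the job is handed in (about 17 s used, verdict not shown).

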